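Load a bearing ball and hold the tray over the inspection camera

ROBOT

A 6-joint arm with a two-finger parallel gripper is mounted at the origin on the work surface; the furniture and walls round the work are solid. World frame = base frame: x ahead of the robot, y to its left, z up, the work surface at z = 0. Lengths are in m, angles in rad, forces in N, time in s.
With the tool pointing down it reaches from about 0.275 to 0.775 m from the base axis. Payload 14.6 kg.
Tool frame: the origin (TCP) lies midway between the tips of the shut fingers; the grasp point (between the pads) lies 19 mm behind it; z points along the fingers, y is the line along which they close (so a half turn about z gives the same grasp; the last joint's range is limited). The gripper opens to 85 mm and grips with 20 to 120 N. Pads are 22 mm wide; open, the fingers measure 114 mm over their backs; the gripper's body (76 mm by 85 mm) begins 54 mm behind the grasp point. The pads swing forward as they close: fully open they stand 13 mm farther back than shut.
Start: joints at [-1.351, 0.263, -0.048, 1.259, 0, 1.415], TCP at [0.192, -0.489, 0.231] pointing down, gripper open.
Joint ranges: [-2.65, 2.65], [-0.89, 1.7], [-1.18, 1.37], [-2.13, 2.11], [-1.35, 1.29], [-3.14, 3.14]. Speed limits (rad/s): [1.89, 1.89, 2.57, 2.79, 3.14, 3.14].

INTERFACE

Orientations are given as a 3x3 rotation matrix whose columns are the frame's x, y, z axes.
In Python, from plant import manip, imaging, finish_job, spotter gives the robot as it stands.
- The arm moves only by the tool send_rows, never from a script. Its argument "increments" is a list of rows, each a list of 7 numbers: the turn, a rotation vector about the tool's x, y, z in rad, then the shift along the tool's x, y, z in cm, then the opening, from 0 (shut) to 1 (fully open). A call has 1 to 12 rows; each row is the pose to reach, as a shift and turn from the pose commanded when the call began, along the tool's axes at that moment; what a row does not reach only later rows make up. A row lasts 1/8 s, in which the tool goes at most 62.5 mm and 10.7 degrees, less where a joint would pass 70% of its speed; a pose out of reach is approached as far as the arm can. A call with a gripper value outside its range is refused whole. The fingers move at their own pace and stop on an object; "squeeze" is the grip in N (left out, the last holds). Time passes only in rows, so rows that repeat a pose let the fingers close. It gives the time, the measured TCP pose, the force, the opening and the grip force at its end, in the units of the state.
- manip.sense(): the state, without advancing time (a new reading comes with each control period).
- imaging.snapshot(name): name is "scene" or "top"; returns a dict with "image" (480x640x3 uint8, red, green, blue), "fx", "fy", "cx", "cy" (pixels), "R" (3x3) and "t" (3): a world point X has camera coordinates R X + t. Camera axes: x right, y down, z forward; pixel columns grow to the right and rows downward; lengths in m; the calibration is good to about 2 mm. A picture is of the moment at which its call begins. There is no depth.
- finish_job(): hands the job in; it is judged then, once.
Trained networks look in a picture, given as the dict that the camera call returned (one of the last four; its "shot" number tells which), for a name from the list of things; names that differ only in an ending like _2 or _b are one class to them, and where a whole thing is asked for, a point or a joint stands for the part that bears it (a point fixed in the world has none). Each returns a list of dicts, best first, with "score" (0 to 1); they miss things now and then, are a little off and sometimes report something else, mostly with a low value. They report only what shows in the picture. A call takes as long as a camera call. They do not tell look-alikes from the thing itself.
- spotter.outline_of(label, picture): "mask" (480x640 bool, what is visible of it) and "bbox" ([centre column, centre row, width, height] in pixels, round what is visible of it).
- spotter.tip_of(label, picture): "xy" ([column, row] in pixels: a listed point, or the origin of a listed thing).
The state is a dict: "t": time; "joints": joint angles; "qvel": joint speeds; "joint_torque": joint torques, N m; "eef_pos": TCP position; "tcp_rot": TCP orientation; "force": force on the tool from outside, world axes, zero at the start; "torque": the same for the moment, N m; "gripper_width": opening from 0.0 (shut) to 1.0 (fully open); "finger_force": force on a finger pad.
Only numpy, scipy, OpenCV 4.12 (cv2) and the standard library are available. Lean on these libraries where they do the work, as an engineer would, in place of code of your own. Each camera call takes 0.05 s, during which the arm holds its last target. There are 200 camera calls.

TASK

Put the steel ball that waits on the small ring rest into the free pocket of the two-pocket tray and let go of it; the tray stays standing on the bench meanwhile. Then lift the tray by its upright handle and carry it level, both balls riding in their pockets, to the camera that looks upward, without touching the camera. Finish while still holding the tray in the gripper, level and steady, with the ball you loaded centred over the lens and its centre about 6 cm above it; leave the tools and the other things alone.

Things in the scene. Friction and masses are not known exactly. Their poses are not given: they have to be found in the camera images.
- tray: Aluminium tray plate 50 x 190 x 8 mm (x, y, z) on four 4 mm feet, loose, about 0.2 to 0.33 kg; origin under its centre at bench height, z up, y along its length. Plate top at z = 12 mm. Two round through holes of 22 mm diameter, 70 mm from the centre toward -y and +y, are the ball pockets. In the middle stands a black upright handle, 12 mm thick (x), 30 mm long (y), from the plate up to z = 74 mm, on a 30 x 48 mm foot plate 4 mm thick (top at z = 16 mm).
- handle (a point): Point on the tray's upright handle where to grip it, on the tray's vertical centre line, 55 mm above the tray's underside, 19 mm below the handle's top; axes as the tray's.
- free_pocket (a point): Centre of the free pocket (hole of 22 mm diameter) at the plate's top face, at -70 mm in the tray's y; empty at the start.
- ref_pocket (a point): Centre of the other pocket at the plate's top face, at +70 mm in the tray's y; the reference ball sits in it from the start.
- ball_new_center (a point): Centre of the loose steel ball to be loaded, 30 mm diameter, 0.11 kg. It starts on the ring rest. Seated on the rest or in a pocket its centre is 10 mm above the rest's top or the plate's top face.
- ball_ref_center (a point): Centre of the reference ball, a like steel ball of 30 mm diameter, in the tray's other pocket.
- rest_top (a point): Centre of the top of the fixed ring rest: dark steel, 29 mm outer and 22 mm inner diameter at the top, 22 mm high, on a foot of 56 mm diameter.
- lens (a point): Centre of the lens, the top of the fixed upward-looking camera: a grey housing with a 64 x 64 mm foot, 60 mm high in all, with a black round barrel of 38 mm diameter at the top.
- counter: White tally counter, 46 mm diameter, 32 mm high; a bystander. Origin under its centre.
- tape: Blue tape roll lying flat, 92 mm diameter, 24 mm high; a bystander. Origin under its centre.
- ball_new: The same loose ball as a body (its axes turn as it rolls; use point ball_new_center).
- ball_ref: The reference ball as a body (use point ball_ref_center).
- camera: The fixed upward-looking camera; origin under its centre, 60 mm below the lens.
Not all that is in view belongs to the job. Leave any turquoise look-alike of the tray alone.

How it is judged:
By the outcome, as a careful person would: the job done as asked, in the order asked, and still so for the second after the job is handed in, while the arm keeps its last pose, push and grip.
It also fails if it takes over 61 s, if anything falls off the work surface, if the arm or the gripper's body presses on something with over 40 N, if the wrist force passes 120 N, or if a joint passes its speed limit or range.

## Working session

There is one attempt and no reset: what is moved stays moved. The work goes in short steps, Python scripts to look and compute and a tool call to move; the robot and the scene stay as the last step left them, time stands still between calls to the robot, and variables do not carry over. Pictures are saved under pics/ and viewed, at most 10 in all, crops included, and the job is handed in when it is done.

Besides the shell and the picture viewer there is one more tool, called after "Call:" in YAML: its name, and indented under it one key for each argument. send_rows: Moves the arm, as the interface text tells. Its arguments: {"type":"object","properties":{"increments":{"type":"array"},"squeeze":{"type":"number"}},"required":["increments"]}

```bash
mkdir -p pics
cat > h.py <<'E'
import numpy as np, cv2
from plant import manip, imaging, finish_job, spotter
def cam(n): return imaging.snapshot(n)
def save(p,f): cv2.imwrite('pics/'+f,p['image'][:,:,::-1])
def ray(p,uv):
    d=p['R'].T@np.array([(uv[0]-p['cx'])/p['fx'],(uv[1]-p['cy'])/p['fy'],1.]); c=-p['R'].T@p['t']; return c,d
def atz(p,uv,z):
    c,d=ray(p,uv); return c+d*(z-c[2])/d[2]
def proj(p,X):
    q=p['R']@np.asarray(X)+p['t']; return np.array([p['fx']*q[0]/q[2]+p['cx'],p['fy']*q[1]/q[2]+p['cy']])
def tri(l):
    A=np.zeros((3,3));b=np.zeros(3)
    for p,uv in l:
        c,d=ray(p,uv); d=d/np.linalg.norm(d); M=np.eye(3)-np.outer(d,d); A+=M;b+=M@c
    return np.linalg.solve(A,b)
E
python3 - <<'E'
from h import *
s=cam('scene');t=cam('top')
save(s,'s0.png');save(t,'t0.png')
np.set_printoptions(precision=3,suppress=True)
for n,z in dict(tray=0,handle=.055,free_pocket=.012,ref_pocket=.012,ball_new_center=.032,ball_ref_center=.022,rest_top=.022,lens=.06,counter=0,tape=0).items():
    for k,p in (('s',s),('t',t)):
        for r in spotter.tip_of(n,p)[:3]: print(n,k,round(r['score'],2),np.array(r['xy']),atz(p,r['xy'],z))
print(manip.sense())
E
```

```text
tray s 0.87 [232.9 349.8] [0.516 0.18  0.   ]
tray s 0.85 [339.  414.7] [0.286 0.181 0.   ]
tray t 0.6 [192.  236.8] [0.518 0.181 0.   ]
tray t 0.56 [193.4 350.9] [0.295 0.174 0.   ]
tray t 0.45 [440.4 226.3] [ 0.538 -0.312  0.   ]
handle s 0.96 [340.9 390.7] [0.291 0.172 0.055]
handle s 0.69 [227.2 327.8] [0.525 0.178 0.055]
handle t 0.85 [186.2 353.3] [0.299 0.173 0.055]
handle t 0.65 [183.3 234.8] [0.518 0.182 0.055]
free_pocket s 0.82 [307.3 432.6] [0.308 0.243 0.012]
free_pocket s 0.77 [266.6 334.6] [0.481 0.124 0.012]
free_pocket t 0.89 [156.3 349.8] [0.299 0.243 0.012]
free_pocket t 0.7 [219.9 255.7] [0.48  0.122 0.012]
ref_pocket s 0.58 [188.9 355.7] [0.566 0.24  0.012]
ref_pocket t 0.81 [231.6 356.5] [0.286 0.097 0.012]
ref_pocket t 0.66 [310.9 237.8] [ 0.515 -0.056  0.012]
ref_pocket t 0.6 [162.2 214.3] [0.562 0.237 0.012]
ball_new_center s 0.59 [303.5 261.4] [ 0.524 -0.055  0.032]
ball_new_center t 0.44 [312.  229.8] [ 0.529 -0.059  0.032]
ball_ref_center s 0.47 [191.9 352.9] [0.559 0.237 0.022]
ball_ref_center s 0.29 [233.1 350.4] [0.503 0.192 0.022]
ball_ref_center t 0.7
[... 410 characters left out ...]
[306.  264.1] [ 0.533 -0.078  0.   ]
counter t 0.91 [254.9 140.8] [0.712 0.057 0.   ]
tape s 0.72 [288.7 190. ] [ 0.714 -0.264  0.   ]
tape t 0.6 [410.9 137.8] [ 0.716 -0.257  0.   ]
{'t': 1.1, 'joints': array([-1.351,  0.263, -0.048,  1.259,  0.   ,  1.416]), 'qvel': array([ 0.001,  0.001,  0.001,  0.001, -0.002,  0.001]), 'joint_torque': array([ -0.001, -63.743,  38.478,   0.001,  -0.   ,  -0.   ]), 'eef_pos': array([ 0.192, -0.489,  0.231]), 'tcp_rot': array([[ 0.931,  0.366,  0.   ],
       [ 0.366, -0.931,  0.   ],
       [ 0.   , -0.   , -1.   ]]), 'force': array([-0.765,  0.528,  1.088]), 'torque': array([0.013, 0.004, 0.004]), 'finger_force': 0.0, 'gripper_width': 1.0027316818312961}
```

View pics/s0.png

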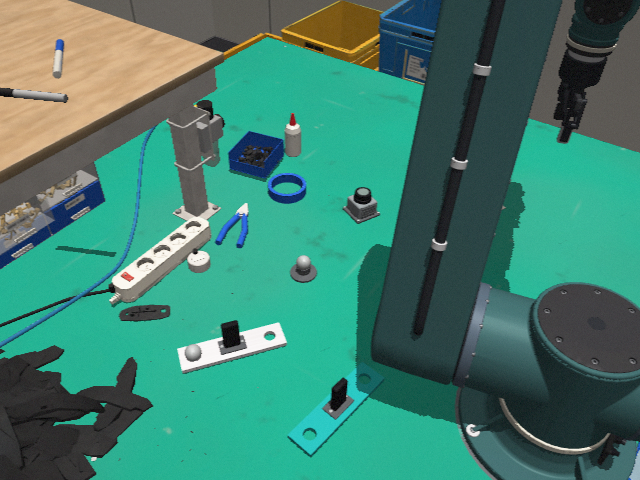

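View pics/t0.png

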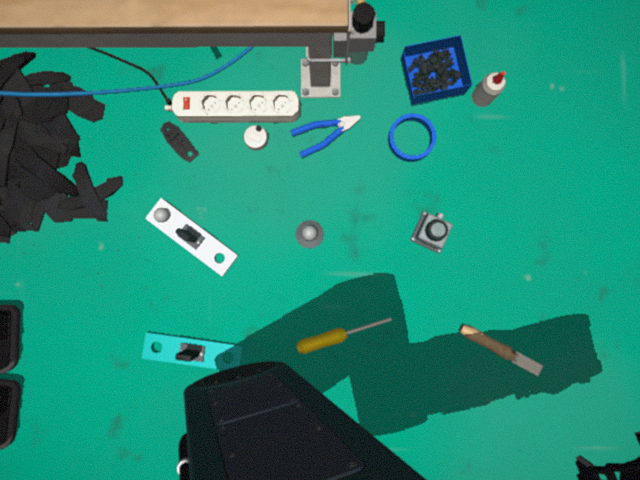

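Candidates:
- Tray: aluminium/white with ball at top (190,237), scene (232,348). The turquoise look-alike is at top (190,352), scene (338,410).
- Loose ball: on the ring at top (311,231). The reference ball is at top (162,215).

I choose the aluminium tray and the ball on the ring, and will check this in a crop with refined points drawn in.

Run:
```python
from h import *
np.set_printoptions(precision=4,suppress=True)
s=cam('scene');t=cam('top')
ap=dict(ball_new=(.527,-.057,.032),ball_ref=(.558,.237,.022),tray=(.518,.18,.01),camera=(.528,-.292,.03))
for n,a in ap.items():
    l=[]
    for p in (s,t):
        c=proj(p,a); o=spotter.outline_of(n,p)
        o=[x for x in o if np.hypot(*(np.array(x['bbox'][:2])-c))<15]
        if not o: print(n,'miss');continue
        m=o[0]['mask'];uv=np.argwhere(m).mean(0)[::-1]; l.append((p,uv)); print(n,o[0]['score'],m.sum(),uv,o[0]['bbox'],atz(p,uv,a[2]))
        if n=='tray': print(cv2.minAreaRect(np.argwhere(m)[:,::-1].astype(np.float32)))
    if len(l)==2: print('  tri',tri(l))
# holes / lens via tips
for n,a in dict(free_pocket=(.48,.123,.012),lens=(.53,-.292,.06),rest_top=(.522,-.057,.022),handle=(.52,.18,.055)).items():
    l=[]
    for p in (s,t):
        o=[x for x in spotter.tip_of(n,p) if np.hypot(*(np.array(x['xy'])-proj(p,a)))<12]
        if o: l.append((p,o[0]['xy']))
    if len(l)==2: print(n,tri(l),[atz(p,u,a[2]) for p,u in l])
im=t['image'].copy()
a=cv2.resize(im[185:290,130:270],None,fx=4,fy=4,interpolation=cv2.INTER_CUBIC)
b=cv2.resize(im[200:260,280:350],None,fx=4,fy=4,interpolation=cv2.INTER_CUBIC);c=cv2.resize(im[200:260,405:475],None,fx=4,fy=4,interpolation=cv2.INTER_CUBIC)
out=np.zeros((420+120,560+240,3),np.uint8);out[:420,:560]=a
out[:240,560:800]=b[:,:240];out[240:480,560:800]=c[:,:240]
cv2.imwrite('pics/c1.png',out[:,:,::-1])
```

```text
ball_new 0.6 159 [302.4654 261.6667] [304.1, 265.0, 12.3, 14.7] [ 0.5248 -0.0531  0.032 ]
ball_new 0.66 185 [308.8378 232.7676] [308.1, 231.6, 17.2, 14.6] [ 0.5229 -0.0525  0.032 ]
  tri [ 0.5234 -0.0522  0.0335]
ball_ref 0.74 207 [192.5652 352.3092] [191.8, 354.8, 15.6, 17.8] [0.5592 0.2355 0.022 ]
ball_ref 0.71 201 [160.6716 215.1642] [162.4, 215.2, 20.7, 16.1] [0.5591 0.2364 0.022 ]
  tri [0.5589 0.236  0.0229]
tray 0.62 2551 [233.3026 345.2548] [233.4, 347.2, 108.4, 49.7] [0.5168 0.1767 0.01  ]
((229.1230926513672, 340.78460693359375), (37.88890075683594, 107.70272064208984), 74.74488067626953)
tray 0.97 2255 [192.4639 237.8976] [189.2, 237.8, 92.4, 76.3] [0.5154 0.1769 0.01  ]
((191.20001220703125, 236.90000915527344), (97.00000762939453, 26.80000114440918), 36.86989974975586)
  tri [0.5158 0.1769 0.0109]
camera 0.97 845 [360.7467 205.3917] [362.2, 205.4, 30.7, 33.6] [ 0.5217 -0.2809  0.03  ]
camera 0.97 1089 [430.9174 231.8228] [430.5, 233.9, 44.3, 37.1] [ 0.5242 -0.2868  0.03  ]
  tri [ 0.525  -0.288   0.0237]
free_pocket [0.4767 0.1199 0.0175] [array([0.4815, 0.1175, 0.012 ]), array([0.4751, 0.1199, 0.012 ])]
rest_top [ 0.5201 -0.0552  0.0191] [array([ 0.5197, -0.0522,  0.022 ]), array([ 0.5187, -0.056 ,  0.022 ])]
handle [0.5182 0.1778 0.0538] [array([0.5184, 0.1788, 0.055 ]), array([0.5173, 0.1769, 0.055 ])]
```

View pics/c1.png

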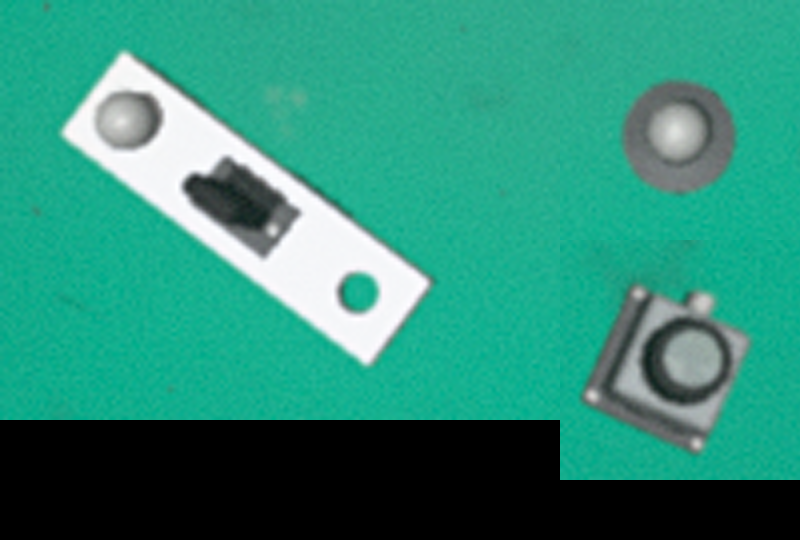

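The crop shows the aluminium tray with the reference ball at top px (161.7,214.6). Its empty pocket is at (219,257.6), the loose ball on the ring is at (309,232.4), and the lens barrel is at (436.4,229.9). The choice holds, so I'll refine these points by hand-fitting in both views.

```bash
cat > seg.py <<'E'
from h import *
def plate(p,a,R=75):
    "white plate: hull corners + green hole centroid near a"
    im=p['image'].astype(int); sat=im.max(2)-im.min(2)
    m=((sat<25)&(im.min(2)>195)).astype(np.uint8)
    n,l,st,ce=cv2.connectedComponentsWithStats(m)
    c=proj(p,a); k=[i for i in range(1,n) if st[i,4]>300 and np.hypot(*(ce[i]-c))<40]
    M=np.isin(l,k).astype(np.uint8)
    h=cv2.convexHull(np.argwhere(M)[:,::-1].astype(np.int32))
    q=cv2.approxPolyDP(h,6,True)[:,0].astype(float)
    return q
def hole(p,X):
    "green-ness centroid (subpixel) around predicted pixel"
    c=proj(p,X); u,v=np.round(c).astype(int); r=8
    im=p['image'].astype(float); w=(im[:,:,1]-im[:,:,0])[v-r:v+r+1,u-r:u+r+1]
    w=np.clip(w-30,0,None); m=(w>0).astype(np.uint8); n,l,st,ce=cv2.connectedComponentsWithStats(m)
    d=[np.hypot(*(ce[i]-r)) if st[i,4]>15 else 99 for i in range(1,n)]; w=w*(l==1+int(np.argmin(d)))
    yy,xx=np.mgrid[v-r:v+r+1,u-r:u+r+1]; return np.array([(w*xx).sum(),(w*yy).sum()])/w.sum()
E
python3 - <<'E'
from seg import *
np.set_printoptions(precision=4,suppress=True)
s=cam('scene');t=cam('top')
for p in (s,t):
    q=plate(p,(.516,.177,.012)); print('plate',q.tolist()); 
    if len(q)==4: W=np.array([atz(p,x,.012) for x in q]);print(W[:,:2],W.mean(0),np.linalg.norm(W-np.roll(W,1,0),axis=1))
    h=hole(p,(.479,.121,.01));print('hole',h,atz(p,h,.010))
for n,uv,z in (('ball',(309.1,232.4),.032),('ref',(161.7,214.6),.022),('lens',(436.4,229.9),.06)): print(n,atz(t,uv,z))
c=[]
for X in ((.526,-.055,.03),(.478,.121,.012),(.53,-.29,.05)):
    u,v=proj(s,X).round().astype(int); print(u-20,v-20); c.append(cv2.resize(s['image'][v-20:v+20,u-20:u+20],None,fx=6.5,fy=6.5,interpolation=cv2.INTER_CUBIC))
cv2.imwrite('pics/c2.png',np.hstack(c)[:,:,::-1])
E
```

```text
plate [[285.0, 340.0], [183.0, 370.0], [177.0, 349.0], [275.0, 323.0]]
[[0.4458 0.1152]
 [0.5531 0.2679]
 [0.5932 0.2412]
 [0.4848 0.0938]] [0.5192 0.1795 0.012 ] [0.0444 0.1866 0.0481 0.183 ]
hole [269.3211 336.8068] [0.4748 0.1244 0.01  ]
plate [[236.0, 256.0], [221.0, 275.0], [146.0, 217.0], [162.0, 199.0]]
[[0.4795 0.0905]
 [0.4426 0.1195]
 [0.5568 0.2686]
 [0.5925 0.2378]] [0.5178 0.1791 0.012 ] [0.1856 0.047  0.1879 0.0471]
hole [219.6376 257.5553] [0.4767 0.123  0.01  ]
ball [ 0.5236 -0.053   0.032 ]
ref [0.5602 0.2345 0.022 ]
lens [ 0.5251 -0.2903  0.06  ]
283 242
249 314
340 175
```

View pics/c2.png

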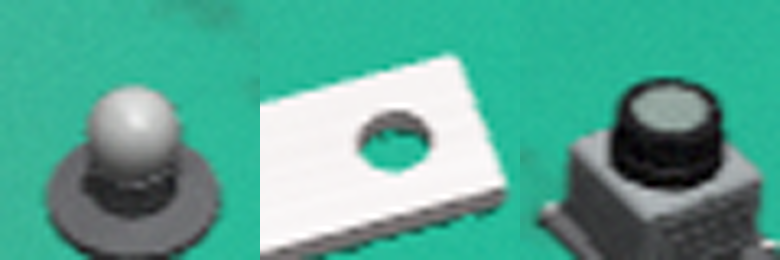

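Scene crop: ball at (303.1,261.6), pocket rim at (269.4,335.3), lens disc at (362.5,191.2). Next I compute the move to above the ball.

```bash
cat > mv.py <<'E'
from h import *
from scipy.spatial.transform import Rotation as Ro
def plan(target, yang=None):
    "shift in tool axes cm and turn about tool z to TCP target, tool y heading yang deg, from measured pose"
    s=manip.sense(); R=s['tcp_rot']; d=R.T@(np.array(target)-s['eef_pos'])*100
    if yang is None: return d
    a=np.radians(yang); y=np.array([np.cos(a),np.sin(a),0]); z=np.array([0,0,-1.]); Rt=np.c_[np.cross(y,z),y,z]
    return Ro.from_matrix(R.T@Rt).as_rotvec(), d
E
python3 - <<'E'
from mv import *
np.set_printoptions(precision=4,suppress=True)
s=cam('scene');t=cam('top')
print('ball',atz(s,(303.1,261.6),.032),'hole',atz(s,(269.4,335.3),.012),atz(t,(219,257.6),.012),'lens',atz(s,(362.5,191.2),.06))
print('ref',atz(s,(192.3,352.6),.022))
print(plan((.524,-.0535,.15),-34.5)); print(manip.sense()['force'])
E
```

```text
ball [ 0.5239 -0.054   0.032 ] hole [0.4758 0.1228 0.012 ] [0.4765 0.1238 0.012 ] lens [ 0.5273 -0.2942  0.06  ]
ref [0.5591 0.2362 0.022 ]
(array([-0.0001, -0.    , -0.5939]), array([ 46.8034, -28.336 ,   8.1286]))
[-0.0858  0.1693  0.0081]
```

Call:
send_rows:
  increments:
    - [0, 0, -0.557, 46.8, -28.3, 8.1, 0.7]
    - [0, 0, -0.557, 46.8, -28.3, 8.1, 0.7]
    - [0, 0, -0.557, 46.8, -28.3, 8.1, 0.7]
    - [0, 0, -0.557, 46.8, -28.3, 8.1, 0.7]
    - [0, 0, -0.557, 46.8, -28.3, 8.1, 0.7]
    - [0, 0, -0.557, 46.8, -28.3, 8.1, 0.7]
    - [0, 0, -0.557, 46.8, -28.3, 8.1, 0.7]
    - [0, 0, -0.557, 46.8, -28.3, 8.1, 0.7]
    - [0, 0, -0.557, 46.8, -28.3, 8.1, 0.7]
    - [0, 0, -0.557, 46.8, -28.3, 8.1, 0.7]
    - [0, 0, -0.557, 46.8, -28.3, 8.1, 0.7]
    - [0, 0, -0.557, 46.8, -28.3, 8.1, 0.7]

```text
t: 3.7
eef_pos: [0.5237, -0.0548, 0.1505]
tcp_rot: [[0.597, 0.802, 0.0], [0.802, -0.597, -0.0], [-0.0, 0.0, -1.0]]
force: [0.9, 0.2, -0.2]
gripper_width: 0.697
finger_force: 0.0
```

Run:
```python
from mv import *
np.set_printoptions(precision=4,suppress=True)
print(plan((.524,-.0535,.023),-36.6)); print(manip.sense())
```

```text
(array([ 0.0003,  0.    , -0.0016]), array([ 0.1222, -0.0556, 12.7536]))
{'t': 3.7, 'joints': array([-0.259 ,  0.3037, -0.2147,  1.0522, -0.0001,  1.9521]), 'qvel': array([-0.0041, -0.0021,  0.0008, -0.001 ,  0.0001,  0.0033]), 'joint_torque': array([  0.9962, -64.7647,  36.2471,  -0.0064,   0.0168,  -0.0087]), 'eef_pos': array([ 0.5237, -0.0548,  0.1505]), 'tcp_rot': array([[ 0.5975,  0.8019,  0.0002],
       [ 0.8019, -0.5975, -0.0002],
       [-0.    ,  0.0003, -1.    ]]), 'force': array([ 0.9181,  0.1917, -0.1896]), 'torque': array([-0.0276, -0.0122, -0.0279]), 'finger_force': 0.0, 'gripper_width': 0.6974509253062995}
```

Call:
send_rows:
  increments:
    - [0, 0, 0, 0.1, -0.05, 5, 0.7]
    - [0, 0, 0, 0.1, -0.05, 9, 0.7]
    - [0, 0, 0, 0.1, -0.05, 11.5, 0.7]
    - [0, 0, 0, 0.1, -0.05, 12.7, 0.7]
    - [0, 0, 0, 0.1, -0.05, 12.7, 0.7]
    - [0, 0, 0, 0.1, -0.05, 12.7, 0.7]

```text
t: 4.45
eef_pos: [0.5249, -0.0532, 0.0243]
tcp_rot: [[0.597, 0.802, 0.001], [0.802, -0.597, -0.0], [0.001, 0.001, -1.0]]
force: [0.1, 0.4, 0.0]
gripper_width: 0.702
finger_force: 0.0
```

Run:
```python
from h import *
c=[]
for n in('scene','top'):
    p=cam(n); u,v=proj(p,(.524,-.054,.04)).round().astype(int); c.append(cv2.resize(p['image'][v-35:v+35,u-35:u+35],(400,400),interpolation=cv2.INTER_CUBIC))
cv2.imwrite('pics/c3.png',np.hstack(c)[:,:,::-1]); print(manip.sense()['eef_pos'])
```

```text
[ 0.52488178 -0.05299199  0.02420261]
```

View pics/c3.png

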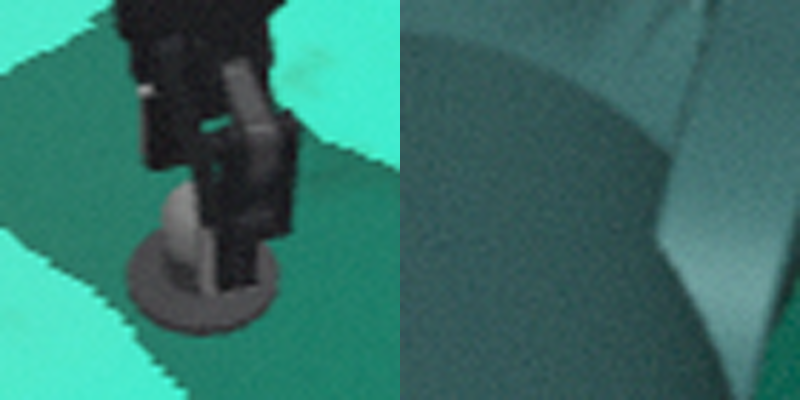

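The fingers straddle the ball in the scene crop (the top view is blocked by the arm), so I'll close.

Call:
send_rows:
  increments:
    - [0, 0, 0, 0, 0, 0.1, 0.2]
    - [0, 0, 0, 0, 0, 0.1, 0.2]
    - [0, 0, 0, 0, 0, 0.1, 0.2]
    - [0, 0, 0, 0, 0, 0.1, 0.2]
    - [0, 0, 0, 0, 0, 0.1, 0.2]
    - [0, 0, 0, 0, 0, 0.1, 0.2]
  squeeze: 30

```text
t: 5.3
eef_pos: [0.5244, -0.0527, 0.0224]
tcp_rot: [[0.596, 0.803, 0.0], [0.803, -0.596, 0.0], [0.0, 0.0, -1.0]]
force: [-0.9, 2.0, 5.1]
gripper_width: 0.333
finger_force: 29.4
```

Call:
send_rows:
  increments:
    - [0, 0, 0, 0, 0, -1, 0.2]
    - [0, 0, 0, 0, 0, -4, 0.2]
    - [0, 0, 0, 0, 0, -7, 0.2]
    - [0, 0, 0, 0, 0, -7, 0.2]
    - [0, 0, 0, 0, 0, -7, 0.2]

```text
t: 5.92
eef_pos: [0.524, -0.0528, 0.092]
tcp_rot: [[0.596, 0.803, -0.0], [0.803, -0.596, -0.0], [-0.0, -0.0, -1.0]]
force: [-0.2, 0.5, -1.5]
gripper_width: 0.329
finger_force: 29.8
```

Run:
```python
from mv import *
np.set_printoptions(precision=4,suppress=True)
s=cam('scene');e=manip.sense()['eef_pos'];a=e+[0,0,.009];u,v=proj(s,a);print(e,a,u,v)
for o in spotter.outline_of('ball_new',s)[:4]: 
    b=np.argwhere(o['mask']).mean(0)[::-1];print(o['score'],b,o['bbox'],atz(s,b,a[2]))
print(plan((.4762,.1235,.09),-36.6))
u,v=int(u),int(v);cv2.imwrite('pics/c4.png',cv2.resize(s['image'][v-35:v+35,u-35:u+35],(560,560),interpolation=cv2.INTER_CUBIC)[:,:,::-1])
```

```text
[ 0.5238 -0.0527  0.0916] [ 0.5238 -0.0527  0.1006] 302.7439819963575 237.09645457466542
0.55 [297.5 237. ] [299.6, 239.5, -1.2, 5.0] [ 0.5324 -0.047   0.1006]
(array([-0.0013,  0.0006, -0.0003]), array([ 11.3045, -14.3247,   0.1627]))
```

View pics/c4.png

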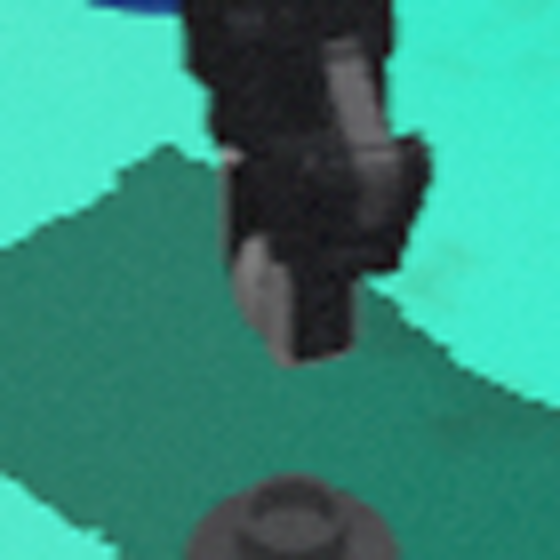

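The ball is held (opening 0.33, ring rest empty). Now over the pocket.

Call:
send_rows:
  increments:
    - [0, 0, 0, 2, -2.5, 0.1, 0.2]
    - [0, 0, 0, 5, -6.3, 0.1, 0.2]
    - [0, 0, 0, 8, -10, 0.1, 0.2]
    - [0, 0, 0, 10.5, -13.2, 0.1, 0.2]
    - [0, 0, 0, 11.3, -14.3, 2, 0.2]
    - [0, 0, 0, 11.3, -14.3, 4, 0.2]
    - [0, 0, 0, 11.3, -14.3, 4, 0.2]
    - [0, 0, 0, 11.3, -14.3, 4, 0.2]

```text
t: 7.02
eef_pos: [0.477, 0.123, 0.0525]
tcp_rot: [[0.597, 0.803, -0.0], [0.803, -0.597, -0.0], [-0.0, -0.0, -1.0]]
force: [0.7, -1.0, -1.2]
gripper_width: 0.324
finger_force: 29.8
```

Run:
```python
from mv import *
np.set_printoptions(precision=4,suppress=True)
st=manip.sense();print(st['eef_pos'],st['gripper_width'],st['force'])
print(plan((.4762,.1235,.0155),-36.6))
s=cam('scene');e=st['eef_pos'];u,v=proj(s,e).astype(int);cv2.imwrite('pics/c5.png',cv2.resize(s['image'][v-35:v+35,u-45:u+35],(640,560),interpolation=cv2.INTER_CUBIC)[:,:,::-1])
```

```text
[0.477  0.123  0.0525] 0.323948166160302 [ 0.6816 -1.0365 -1.2035]
(array([-0.0001,  0.0002, -0.0005]), array([-0.0096, -0.0932,  3.7037]))
```

View pics/c5.png

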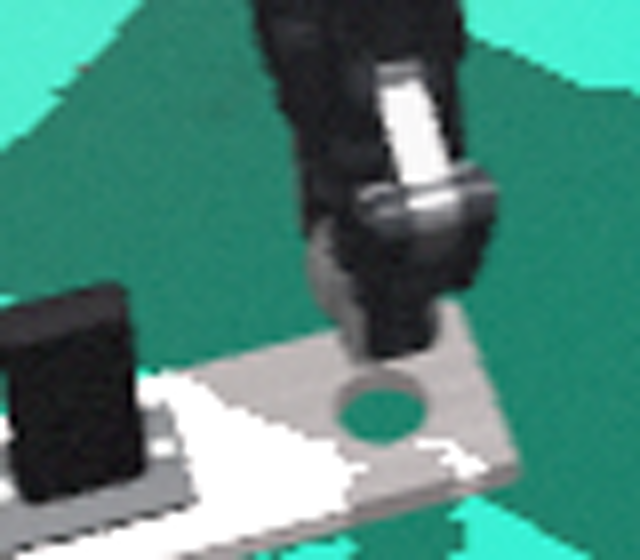

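The finger pair stands over the empty pocket. In the crop the pocket is at (380,408) and the fingertips are just above it. I'll lower gently, watching force.

Call:
send_rows:
  increments:
    - [0, 0, 0, 0, -0.1, 1, 0.2]
    - [0, 0, 0, 0, -0.1, 2, 0.2]
    - [0, 0, 0, 0, -0.1, 2.7, 0.2]
    - [0, 0, 0, 0, -0.1, 3.2, 0.2]
    - [0, 0, 0, 0, -0.1, 3.2, 0.2]

```text
t: 7.7
eef_pos: [0.4759, 0.1238, 0.0199]
tcp_rot: [[0.596, 0.803, -0.001], [0.803, -0.596, -0.0], [-0.0, -0.001, -1.0]]
force: [0.4, 0.0, -1.1]
gripper_width: 0.325
finger_force: 29.8
```

Call:
send_rows:
  increments:
    - [0, 0, 0, 0, 0, 0.2, 0.2]
    - [0, 0, 0, 0, 0, 0.4, 0.2]
    - [0, 0, 0, 0, 0, 0.4, 0.2]
    - [0, 0, 0, 0, 0, 0.4, 0.2]

```text
t: 8.2
eef_pos: [0.4761, 0.1238, 0.0163]
tcp_rot: [[0.596, 0.803, 0.0], [0.803, -0.596, -0.0], [0.0, 0.0, -1.0]]
force: [0.2, 0.6, -1.4]
gripper_width: 0.323
finger_force: 29.8
```

Call:
send_rows:
  increments:
    - [0, 0, 0, 0, 0, 0.15, 0.2]
    - [0, 0, 0, 0, 0, 0.15, 0.2]
    - [0, 0, 0, 0, 0, 0.15, 0.2]

```text
t: 8.57
eef_pos: [0.4761, 0.1238, 0.0148]
tcp_rot: [[0.596, 0.803, -0.0], [0.803, -0.596, -0.0], [-0.0, -0.0, -1.0]]
force: [0.1, -1.0, -0.8]
gripper_width: 0.326
finger_force: 29.8
```

Call:
send_rows:
  increments:
    - [0, 0, 0, 0, 0, 0, 0.36]
    - [0, 0, 0, 0, 0, 0, 0.4]
    - [0, 0, 0, 0, 0, 0, 0.45]
    - [0, 0, 0, 0, 0, 0, 0.5]
    - [0, 0, 0, 0, 0, 0, 0.6]
    - [0, 0, 0, 0, 0, 0, 0.7]
    - [0, 0, 0, 0, 0, 0, 0.7]

```text
t: 9.45
eef_pos: [0.4761, 0.1238, 0.0148]
tcp_rot: [[0.596, 0.803, 0.0], [0.803, -0.596, 0.0], [0.0, 0.0, -1.0]]
force: [0.3, 0.2, 0.4]
gripper_width: 0.701
finger_force: 0.0
```

Call:
send_rows:
  increments:
    - [0, 0, 0, 0, 0, -1, 0.7]
    - [0, 0, 0, 0, 0, -4, 0.7]
    - [0, 0, 0, 0, 0, -9, 0.7]
    - [0, 0, 0, 0, 0, -13, 0.7]
    - [0, 0, 0, 0, 0, -13, 0.7]
    - [0, 0, 0, 0, 0, -13, 0.7]

```text
t: 10.2
eef_pos: [0.4759, 0.1238, 0.1447]
tcp_rot: [[0.596, 0.803, -0.0], [0.803, -0.596, -0.0], [-0.0, -0.0, -1.0]]
force: [1.4, -0.2, -0.3]
gripper_width: 0.697
finger_force: 0.0
```

Run:
```python
from mv import *
np.set_printoptions(precision=4,suppress=True)
s=cam('scene')
for n in('ball_new','ball_ref'):
  for o in spotter.outline_of(n,s)[:4]:
    b=np.argwhere(o['mask']).mean(0)[::-1];print(n,o['score'],o['mask'].sum(),b,o['bbox'],atz(s,b,.022))
for o in spotter.tip_of('handle',s)[:3]: print(o,atz(s,o['xy'],.055))
u,v=proj(s,(.52,.18,.02)).astype(int);cv2.imwrite('pics/c6.png',cv2.resize(s['image'][v-60:v+45,u-70:u+70],(800,600),interpolation=cv2.INTER_CUBIC)[:,:,::-1])
print(u,v,plan((.518,.1795,.14),-36.6))
```

```text
ball_new 0.49 220 [268.8909 331.9864] [270.9, 334.6, 14.8, 19.5] [0.4761 0.1233 0.022 ]
ball_ref 0.57 231 [192.1732 352.1169] [192.7, 353.9, 14.6, 15.9] [0.56   0.2356 0.022 ]
{'xy': [340.1, 389.9], 'score': 0.81} [0.2933 0.1714 0.055 ]
{'xy': [229.8, 330.0], 'score': 0.77} [0.5182 0.1787 0.055 ]
230 342 (array([-0.0013,  0.0011, -0.0002]), array([7.0025, 0.0801, 0.391 ]))
```

View pics/c6.png

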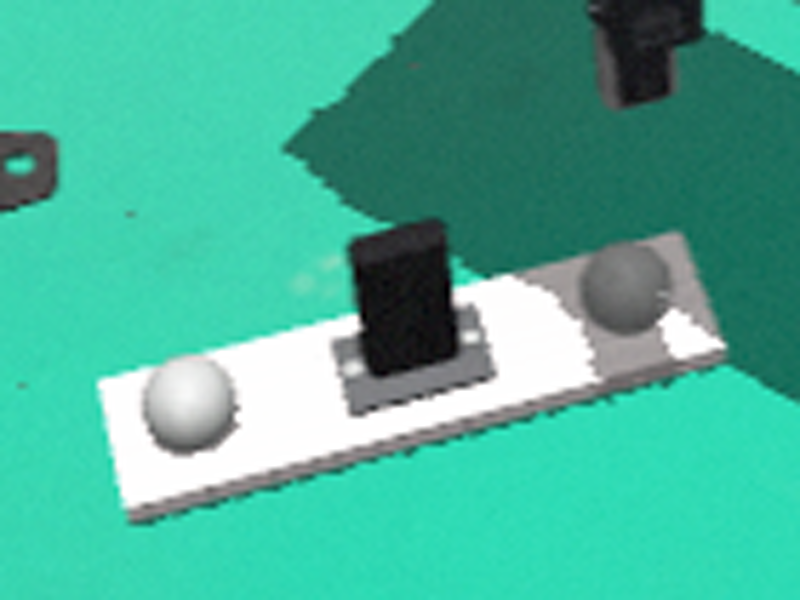

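Both balls are seated: loaded ball at (269,332), reference at (192,352). Now over the handle and down to TCP z 0.036.

Call:
send_rows:
  increments:
    - [0, 0, 0, 3, 0.1, 0, 0.7]
    - [0, 0, 0, 6, 0.1, 0, 0.7]
    - [0, 0, 0, 7, 0.1, 0, 0.7]
    - [0, 0, 0, 7, 0.1, 2, 0.7]
    - [0, 0, 0, 7, 0.1, 5, 0.7]
    - [0, 0, 0, 7, 0.1, 8, 0.7]
    - [0, 0, 0, 7, 0.1, 10, 0.7]
    - [0, 0, 0, 7, 0.1, 10.8, 0.7]
    - [0, 0, 0, 7, 0.1, 10.8, 0.7]
    - [0, 0, 0, 7, 0.1, 10.8, 0.7]

```text
t: 11.65
eef_pos: [0.5191, 0.1794, 0.0375]
tcp_rot: [[0.596, 0.803, 0.001], [0.803, -0.596, 0.0], [0.001, 0.001, -1.0]]
force: [0.2, 0.4, 0.1]
gripper_width: 0.696
finger_force: 0.0
```

Call:
send_rows:
  increments:
    - [0, 0, 0, 0, 0, 0, 0.4]
    - [0, 0, 0, 0, 0, 0, 0.3]
    - [0, 0, 0, 0, 0, 0, 0.25]
    - [0, 0, 0, 0, 0, 0, 0.2]
    - [0, 0, 0, 0, 0, 0, 0.16]
    - [0, 0, 0, 0, 0, 0, 0.12]
    - [0, 0, 0, 0, 0, 0, 0]
    - [0, 0, 0, 0, 0, 0, 0]
    - [0, 0, 0, 0, 0, 0, 0]
    - [0, 0, 0, 0, 0, 0, 0]
  squeeze: 80

```text
t: 12.9
eef_pos: [0.5187, 0.1794, 0.0368]
tcp_rot: [[0.596, 0.803, 0.0], [0.803, -0.596, -0.0], [0.0, 0.0, -1.0]]
force: [-0.4, -0.5, 3.0]
gripper_width: 0.128
finger_force: 77.8
```

Call:
send_rows:
  increments:
    - [0, 0, 0, 0, 0, -0.3, 0]
    - [0, 0, 0, 0, 0, -0.9, 0]
    - [0, 0, 0, 0, 0, -2, 0]
    - [0, 0, 0, 0, 0, -3.5, 0]
    - [0, 0, 0, 0, 0, -5.5, 0]
    - [0, 0, 0, 0, 0, -7.5, 0]
    - [0, 0, 0, 0, 0, -9.5, 0]
    - [0, 0, 0, 0, 0, -11, 0]
    - [0, 0, 0, 0, 0, -11.8, 0]
    - [0, 0, 0, 0, 0, -12, 0]
    - [0, 0, 0, 0, 0, -12, 0]

```text
t: 14.28
eef_pos: [0.5185, 0.1794, 0.1566]
tcp_rot: [[0.596, 0.803, -0.0], [0.803, -0.596, -0.0], [-0.0, -0.0, -1.0]]
force: [-0.5, 0.6, -4.9]
gripper_width: 0.131
finger_force: 78.0
```

Run:
```python
from mv import *
np.set_printoptions(precision=4,suppress=True)
st=manip.sense();e=st['eef_pos'];print(e,st['force'],st['torque'],st['gripper_width'],st['joints'])
s=cam('scene');dz=e[2]-.0368
for n in('ball_new','ball_ref'):
  for o in spotter.outline_of(n,s)[:3]:
    b=np.argwhere(o['mask']).mean(0)[::-1];print(n,o['score'],o['mask'].sum(),b,atz(s,b,.022+dz))
u,v=proj(s,e-[0,0,.03]).astype(int);cv2.imwrite('pics/c7.png',cv2.resize(s['image'][v-55:v+50,u-70:u+70],(640,480),interpolation=cv2.INTER_CUBIC)[:,:,::-1])
L=np.array([.5262,-.2922]); T=L+.07*np.array([.598,.801]); print(u,v,T,plan((*T,.156),-36.6))
```

```text
[0.5185 0.1794 0.1566] [-0.5262  0.5706 -4.8669] [ 0.0242 -0.0133 -0.0358] 0.13092570598906983 [ 0.1845  0.3364 -0.1476  1.0872 -0.      2.3943]
ball_new 0.73 2376 [224.6178 304.6696] [0.5081 0.1922 0.1418]
ball_new 0.47 234 [266.0171 287.0641] [0.4766 0.1227 0.1418]
ball_new 0.46 430 [302.2674 272.1395] [0.4465 0.059  0.1418]
ball_ref 0.8 272 [182.6654 307.5882] [0.5598 0.2356 0.1418]
225 303 [ 0.5681 -0.2361] (array([-0.0006,  0.0006, -0.0002]), array([-30.3892,  28.7652,   0.0336]))
```

View pics/c7.png

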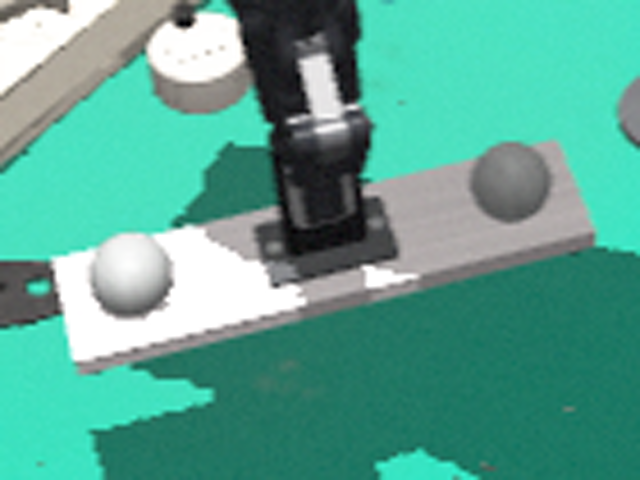

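The tray is lifted level with both balls seated (reference in the crop at (130,272), loaded ball at (510,180)). Now a smooth carry.

Call:
send_rows:
  increments:
    - [0, 0, 0, -0.29, 0.27, 0, 0]
    - [0, 0, 0, -0.87, 0.82, 0, 0]
    - [0, 0, 0, -1.74, 1.65, 0, 0]
    - [0, 0, 0, -2.9, 2.75, 0, 0]
    - [0, 0, 0, -4.36, 4.12, 0, 0]
    - [0, 0, 0, -6.1, 5.77, 0, 0]
    - [0, 0, 0, -7.91, 7.49, 0, 0]
    - [0, 0, 0, -9.73, 9.21, 0, 0]
    - [0, 0, 0, -11.54, 10.92, 0, 0]
    - [0, 0, 0, -13.36, 12.64, 0, 0]
    - [0, 0, 0, -15.17, 14.36, 0, 0]

```text
t: 15.8
eef_pos: [0.5433, -0.03, 0.1568]
tcp_rot: [[0.597, 0.802, 0.0], [0.802, -0.597, -0.0], [-0.0, 0.0, -1.0]]
force: [0.4, 0.6, -5.8]
gripper_width: 0.126
finger_force: 77.9
```

Call:
send_rows:
  increments:
    - [0, 0, 0, -1.82, 1.72, 0, 0]
    - [0, 0, 0, -3.63, 3.44, 0, 0]
    - [0, 0, 0, -5.45, 5.15, 0, 0]
    - [0, 0, 0, -7.26, 6.87, 0, 0]
    - [0, 0, 0, -9.08, 8.59, 0, 0]
    - [0, 0, 0, -10.74, 10.17, 0, 0]
    - [0, 0, 0, -12.2, 11.54, 0, 0]
    - [0, 0, 0, -13.36, 12.64, 0, 0]
    - [0, 0, 0, -14.23, 13.47, 0, 0]
    - [0, 0, 0, -14.88, 14.08, 0, 0]
    - [0, 0, 0, -15.2, 14.4, 0, 0]
    - [0, 0, 0, -15.2, 14.4, 0, 0]

```text
t: 17.3
eef_pos: [0.5684, -0.2358, 0.1568]
tcp_rot: [[0.596, 0.803, -0.0], [0.803, -0.596, 0.0], [0.0, -0.0, -1.0]]
force: [0.0, -0.2, -5.3]
gripper_width: 0.128
finger_force: 78.0
```

Run:
```python
from mv import *
np.set_printoptions(precision=4,suppress=True)
st=manip.sense();e=st['eef_pos'];print(e,st['force'],st['gripper_width'])
dz=e[2]-.0368
for k in('scene','top'):
  p=cam(k)
  for n in('ball_new','ball_ref'):
    for o in spotter.outline_of(n,p)[:4]:
      b=np.argwhere(o['mask']).mean(0)[::-1];print(k,n,round(o['score'],2),o['mask'].sum(),b,atz(p,b,.022+dz))
  for o in spotter.tip_of('lens',p)[:2]: print(k,'lens',o,atz(p,o['xy'],.06))
  u,v=proj(p,e-[.02,.03,.05]).astype(int);u=min(max(u,80),560);im=p['image'][v-60:v+60,u-80:u+80]
  (ims:=globals().setdefault('I',[])).append(cv2.resize(im,(400,300),interpolation=cv2.INTER_CUBIC));print(u-80,v-60)
cv2.imwrite('pics/c8.png',np.hstack(I)[:,:,::-1])
L=np.array([.5262,-.2922]); T=L+[.0421,.056]; print(T,plan((*T,.135),-36.6))
```

```text
[ 0.5684 -0.2358  0.1568] [ 0.0093 -0.2115 -5.269 ] 0.12778513148526868
scene ball_ref 0.6 160 [303.625 173.625] [ 0.6104 -0.1796  0.142 ]
269 117
top ball_ref 0.55 243 [381.2387 176.5761] [ 0.6092 -0.179   0.142 ]
348 154
[ 0.5683 -0.2362] (array([0., 0., 0.]), array([-0.0433,  0.0216,  2.1836]))
```

View pics/c8.png

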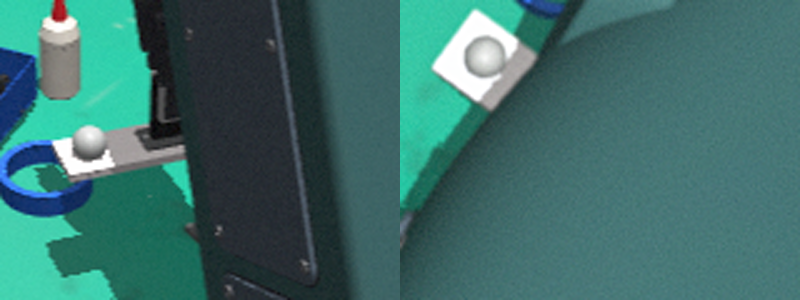

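The reference ball still rides in its pocket (scene (304,174), top (381,177)), at TCP+(0.041,0.0565). The loaded end is hidden behind the arm. I'll make the final small correction and lower by 2.2 cm.

Call:
send_rows:
  increments:
    - [0, 0, 0, 0, 0.03, 0.2, 0]
    - [0, 0, 0, 0, 0.06, 0.6, 0]
    - [0, 0, 0, 0, 0.1, 1.1, 0]
    - [0, 0, 0, 0, 0.12, 1.6, 0]
    - [0, 0, 0, 0, 0.12, 2, 0]
    - [0, 0, 0, 0, 0.12, 2.2, 0]
    - [0, 0, 0, 0, 0.12, 2.2, 0]
    - [0, 0, 0, 0, 0.12, 2.2, 0]
    - [0, 0, 0, 0, 0.12, 2.2, 0]
    - [0, 0, 0, 0, 0.12, 2.2, 0]

```text
t: 18.95
eef_pos: [0.5694, -0.2367, 0.1349]
tcp_rot: [[0.596, 0.803, 0.0], [0.803, -0.596, -0.0], [-0.0, 0.0, -1.0]]
force: [-0.1, 0.3, -5.4]
gripper_width: 0.133
finger_force: 78.0
```

Run:
```python
from mv import *
np.set_printoptions(precision=4,suppress=True)
st=manip.sense();e=st['eef_pos'];print(e,st['force'],st['torque'],st['qvel'],st['tcp_rot'])
p=cv2.imread('pics/t0.png');t=cam('top');s=cam('scene')
# glass centroid of the lens from the first pictures (brighter disc inside the dark barrel)
for f,c,k in (('pics/t0.png',(437.6,229.1),t),('pics/s0.png',(362.5,191.2),s)):
    g=cv2.cvtColor(cv2.imread(f),cv2.COLOR_BGR2GRAY).astype(float);u,v=int(c[0]),int(c[1]);w=g[v-10:v+11,u-10:u+11]
    m=(w>60+0*w).astype(np.uint8);n,l,stt,ce=cv2.connectedComponentsWithStats(m,connectivity=4);i=l[10,10];print(f,stt[i],ce[i]+[u-10,v-10],atz(k,ce[i]+[u-10,v-10],.06))
```

```text
[ 0.5694 -0.2367  0.1349] [-0.0789  0.2731 -5.4188] [ 0.0214 -0.0047 -0.0356] [ 0.0003  0.0008  0.0011 -0.0006 -0.0003 -0.0008] [[ 0.5964  0.8027  0.0001]
 [ 0.8027 -0.5964 -0.0001]
 [-0.      0.0002 -1.    ]]
pics/t0.png [  0   0  21  21 344] [438.436  228.1628] [ 0.5283 -0.2942  0.06  ]
pics/s0.png [  0   0  21  21 300] [362.0333 188.3267] [ 0.5337 -0.3028  0.06  ]
```

Run:
```python
from mv import *
np.set_printoptions(precision=4,suppress=True)
t=cam('top');s=cam('scene')
for f,c,k in (('pics/t0.png',(437.6,229.1),t),('pics/s0.png',(362.5,191.2),s)):
    g=cv2.cvtColor(cv2.imread(f),cv2.COLOR_BGR2GRAY);u,v=int(c[0]),int(c[1]);w=cv2.resize(g[v-12:v+13,u-12:u+13],None,fx=8,fy=8,interpolation=cv2.INTER_CUBIC)
    for th in (70,85,100,115):
        n,l,stt,ce=cv2.connectedComponentsWithStats((w>th).astype(np.uint8),connectivity=4);i=l[100,104]
        q=(ce[i]+.5)/8-.5+[u-12,v-12];print(f,th,stt[i]/8,q,atz(k,q,.06))
```

```text
pics/t0.png 70 [   4.875    4.625   16.375   16.125 1633.25 ] [437.6145 229.2278] [ 0.5264 -0.2926  0.06  ]
pics/t0.png 85 [   5.375    5.      15.5     15.25  1485.   ] [437.6832 229.229 ] [ 0.5263 -0.2927  0.06  ]
pics/t0.png 100 [   5.625    5.25    15.      14.625 1374.25 ] [437.7179 229.2231] [ 0.5264 -0.2928  0.06  ]
pics/t0.png 115 [   5.875    5.5     14.5     14.125 1278.625] [437.7306 229.2288] [ 0.5263 -0.2928  0.06  ]
pics/s0.png 70 [  7.      8.875  12.5     7.625 574.5  ] [362.7071 191.3014] [ 0.5268 -0.2942  0.06  ]
pics/s0.png 85 [  7.125   9.125  12.      7.25  530.125] [362.683  191.3085] [ 0.5268 -0.2941  0.06  ]
pics/s0.png 100 [  7.25    9.25   11.625   6.875 489.5  ] [362.6863 191.3024] [ 0.5268 -0.2941  0.06  ]
pics/s0.png 115 [  7.375   9.375  11.25    6.625 452.   ] [362.6784 191.3068] [ 0.5268 -0.2941  0.06  ]
```

The lens is at (0.5265,-0.2934) and the ball at (0.527,-0.293, 0.120). The moment is unchanged since the lift, so both balls are aboard. Handing in.

```bash
python3 -c "
from plant import finish_job
print(finish_job())"
```

```text
the job is handed in; nothing more can be done
None
```

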